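# Open the carver's dust hood

## Robot

A 6-joint arm with a two-finger parallel gripper is mounted at the origin on the work surface. World frame = base frame: x ahead of the robot, y to its left, z up, the work surface at z = 0. Lengths are in m, angles in rad, forces in N, time in s.
With the tool pointing down it reaches from about 0.3 to 0.775 m from the base axis. Payload 14.6 kg.
Tool frame: the origin (TCP) lies at the very end of the fingers, on their centre line; the grasp point (between the pads) lies 19 mm behind it; z points along the fingers, y is the line along which they close (so a half turn about z gives the same grasp; the last joint's range is limited). The gripper opens to 94 mm and grips with 3 to 60 N. Pads are 16 mm wide; open, the fingers measure 119 mm over their backs; the gripper's body (75 mm by 177 mm) begins 78 mm behind the grasp point.
Start: joints at [-1.216, 0.3, 1.521, -0, 1.321, -0.067], TCP at [0.225, -0.502, 0.205] pointing down, gripper open.
Joint ranges: [-3.03, 3.03], [-0.79, 2.21], [0.23, 2.52], [-1.04, 4.18], [0, 3.07], [-2.55, 2.55]. Speed limits (rad/s): [2.22, 2.22, 2.57, 3.14, 3.14, 3.14].

## Interface

Orientations are given as [roll, pitch, yaw] about the fixed x, y, z axes, in that order (R = Rz(yaw) Ry(pitch) Rx(roll)).
In Python, from station import ctrl gives the robot as it stands.
- The arm moves only by the shell command python3 -m pendant 'ROWS' [OPENING] [FORCE]. ROWS is JSON, a list of rows, each a list of 2 entries, a list of its own where there are three numbers: the shift along the world's x, y, z in cm, then the turn about the world's z in rad. A call has 1 to 20 rows; each row shifts and turns the commanded pose from where the row before left it; what a row does not reach is not made up. A row lasts 1/12 s, in which the tool goes at most 41.7 mm and 7.16 degrees, less where a joint would pass 70% of its speed; a pose out of reach is approached as far as the arm can. A call is refused whole if a number of a shift passes 4.17 or a number of a turn 0.125, either way. A call with a gripper value outside its range is refused whole. OPENING is the opening, from 0 (shut) to 1 (fully open), set as the call begins (- or left out, the last holds). The fingers move at their own pace and stop on an object; FORCE is the grip in N (left out, the last holds). Time passes only in rows, so rows that do not move let the fingers close. It gives the time, the measured TCP pose, the force, the opening and the grip force at its end, in the units of the state.
- ctrl.get_obs(): the state, without advancing time (a new reading comes with each control period).
- ctrl.camera(name): name is "side" or "top" or "wrist"; returns a dict with "color" (480x640x3 uint8, red, green, blue), "intrinsics" (3x3 intrinsics, pixels), "k1" (the pictures are not rectified: a ray, as slopes to the right and down, at radius r is drawn at 1 + k1 r^2 times it, then the intrinsics apply), "camera_from_world" (4x4, takes a point from world to camera coordinates). Camera axes: x right, y down, z forward; pixel columns grow to the right and rows downward; lengths in m; the calibration is good to about 2 mm. A picture is of the moment at which its call begins. There is no depth.
- ctrl.hand_in(): hands the job in; it is judged then, once.
The state is a dict: "time_s": time; "qpos": joint angles; "joint_vel": joint speeds; "tau": joint torques, N m; "ee_pos": TCP position; "eef_rot": TCP orientation; "force": force on the tool from outside, world axes, zero at the start; "moment": the same for the moment, N m; "grip_width": finger opening in m; "grip_force": force on a finger pad.
Only numpy, scipy, OpenCV 4.12 (cv2) and the standard library are available. Lean on these libraries where they do the work, as an engineer would, in place of code of your own. Each camera call takes 0.05 s, during which the arm holds its last target. There are 200 camera calls.

## Task

Get the carver's dust hood ready for work: push its counterweighted window up from beneath its wooden lip, with the fingers and without pinching the lip, until the window's lower edge is level with the nib of the brass collar on the post (within a centimetre). Then push the extraction gate's lever, on the bench beside the hood, all the way over towards the duct. Leave the window at the mark, and everything else on the bench and in the hood where it stands.

Things in the scene. Friction and masses are not known exactly. Their poses are not given: they have to be found in the camera images.
- hood: Clear-sided wooden dust hood fixed on the bench, 150 deep (x) x 340 wide (y) x 414 high. Origin: centre of its underside; x points from its front (robot's side) to its back; yaw within 0.12 rad. Plinth 50 high; two front posts 35 x 35 centred at x = -57.5, y = +-152.5, front faces at x = -75. The window slides straight up between them; the front below it is open.
- sash (a joint): Height of the window above closed, m (0 to 0.20, up positive; starts partly open). Its lower edge is 60 mm + this above the bench. Window 264 wide x 120 high, clear pane in a wooden frame 14 thick, about 0.8 kg, balanced by counterweights inside the posts: it stays where it is left and takes 3 to 7 N to push either way.
- lip_edge (a point): Middle of the lower front edge of the window's lip (axes as the hood's). The lip is a level wooden ledge 200 wide (y), 12 thick, standing out from the window towards the robot: this edge is 45 mm in front of the posts' faces, 120 mm in front of the hood's origin. Its underside is flush with the window's lower edge, and free beneath down to the bench, back to the plinth's front.
- lip: The lip itself, fixed to the window; origin at its lower front edge, middle (same point as lip_edge).
- lip_top: Dark wooden cover strip, 53 x 198 x 3, on the top of the lip (makes the lip 15 thick in all), fixed to it. Touching it and the lip at once with the fingers counts as pinching.
- mark: Brass collar 45 x 45 x 20 clamped at some height on the hood's right-hand (-y) front post, with a conical nib that points inwards (+y) along the post's front. Origin: on the post's axis at the collar's mid-height; the nib's tip is at exactly the height of this origin, at x = -26.5, y = +42.5. The collar is fixed for the run: its height is the mark for the window's lower edge.
- gate_base: Extraction gate, fixed on the bench on the left or right of the hood: aluminium block 70 x 50 x 25, origin at the centre of its underside; its x points to a flat flange (at x = 38 to 53, 100 wide, 80 high) and a lying aluminium duct (80 diameter, to x = 150). The lever's pivot is 22 above the origin.
- gate (a joint): Angle of the gate's lever, rad: near 0 it leans 0.5 rad away from the duct (towards gate_base -x), 1.0 is its stop, leaning 0.5 rad towards the duct (+x). A steel rod 10 thick and 90 long from pivot to the middle of its black ball (26 diameter). Under 2 N at the ball moves it; it stays where it is left.
- gate_tip (a point): Centre of the ball on the gate's lever (about 101 above the bench at either end, 112 upright). It swings in the x-z plane of gate_base.
- bowl: Bystander: terracotta bowl, 130 across, 60 high; origin under its centre. It stands on the other side of the hood from the gate.
- bird: Bystander: small carved bird on a 60 square block, 130 high, inside the hood; origin under its centre.
- mallet: Bystander: round wooden carver's mallet standing on its head, 84 across, 225 high; origin under its centre.
- glue: Bystander: white glue jar 70 across, 100 high; origin under its centre.
- gouge: Bystander: gouge lying on the bench in front, 221 long, 22 high, narrow blade; origin under the handle, 60 from its front end, x along the blade.
- chisel: Bystander: chisel lying on the bench in front, 221 long, 22 high, 20 wide blade; origin as for the gouge.
- offcut: Bystander: wooden offcut 90 x 50 x 40; origin under its centre.

How it is judged:
By the outcome, as a careful person would: the job done as asked, in the order asked, and still so for the second after the job is handed in, with the robot touching nothing.
It also fails if it takes over 56 s, if anything falls off the work surface, if the arm or the gripper's body presses on something with over 40 N, if the wrist force passes 120 N, or if a joint passes its speed limit or range.

## Working session

There is one attempt and no reset: what is moved stays moved. The work goes in short steps, Python scripts to look and compute and a shell command to move; the robot and the scene stay as the last step left them, time stands still between calls to the robot, and variables do not carry over. Pictures are saved under pics/ and viewed, at most 10 in all, crops included, and the job is handed in when it is done.

```bash
ls; mkdir -p pics; cat > h.py <<'E'
import numpy as np, cv2
from station import ctrl
def ray(c,u,v):
    K=np.array(c["intrinsics"]);T=np.array(c["camera_from_world"])
    d=np.array([(u-K[0,2])/K[0,0],(v-K[1,2])/K[1,1]]);s=d.copy()
    for _ in range(20): s=d/(1+c["k1"]*(s@s))
    R=T[:3,:3];o=-R.T@T[:3,3];w=R.T@np.array([s[0],s[1],1]);return o,w/np.linalg.norm(w)
def plane(c,u,v,z=0):
    o,w=ray(c,u,v);return o+w*(z-o[2])/w[2]
def tri(rs):
    A=sum(np.eye(3)-np.outer(w,w) for o,w in rs);b=sum((np.eye(3)-np.outer(w,w))@o for o,w in rs);p=np.linalg.solve(A,b)
    return p,[np.linalg.norm((np.eye(3)-np.outer(w,w))@(p-o)) for o,w in rs]
def proj(c,p):
    K=np.array(c["intrinsics"]);T=np.array(c["camera_from_world"])
    q=T[:3,:3]@np.array(p)+T[:3,3];s=q[:2]/q[2];s=s*(1+c["k1"]*(s@s));return K[:2,:2]@s+K[:2,2]
E
python3 - <<'E'
from h import *
import pickle
d={n:ctrl.camera(n) for n in("side","top","wrist")}
pickle.dump(d,open("c0.pkl","wb"))
for n,c in d.items():
    cv2.imwrite(f"pics/{n}0.png",c["color"][:,:,::-1]);T=np.array(c["camera_from_world"]);print(n,-T[:3,:3].T@T[:3,3],T[2,:3],c["k1"],c["intrinsics"][0][0])
E
```

```text
pics
side [ 0.43694158 -0.39579353  1.17731414] [ 0.14465335  0.35601481 -0.92321659] -0.05844686144808416 436.34420810024807
top [0.41778056 0.00453826 1.53494495] [ 1.39146420e-01  9.87132047e-05 -9.90271813e-01] 0.039530475886908355 535.0372914496932
wrist [ 0.29308089 -0.47063563  0.38492853] [-0.23533609 -0.10294328 -0.9664469 ] -0.060904693985451716 392.92397696398314
```

View pics/side0.png

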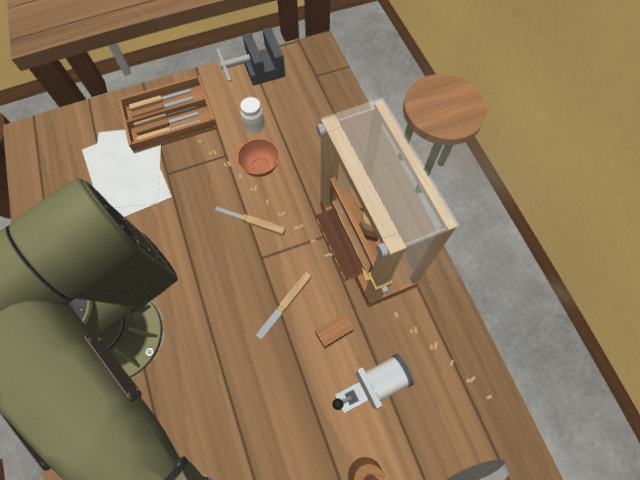

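View pics/top0.png

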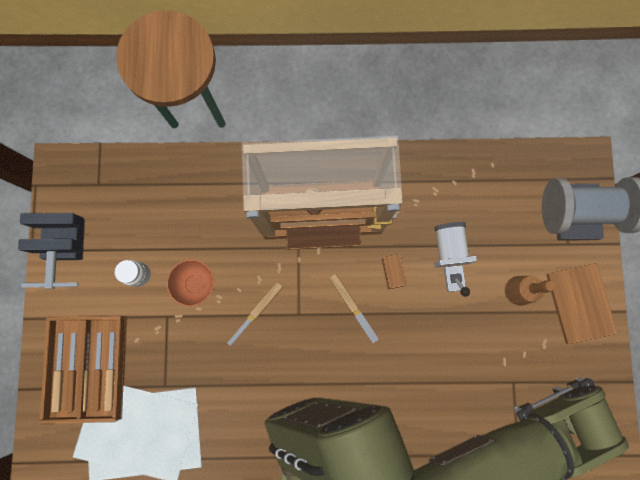

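The side view shows the lip's dark strip around (340,240), the brass collar around (380,283) and the gate ball at (338,404). The top view shows the lip at (324,236), the collar at (383,218) and the ball at (465,291). I'll enlarge the hood areas.

```bash
python3 - <<'E'
from h import *
import pickle
d=pickle.load(open("c0.pkl","rb"))
a=d["top"]["color"][195:265,235:415,::-1];b=d["side"]["color"][170:310,300:430,::-1]
a=cv2.resize(a,None,fx=4.4,fy=4.4,interpolation=3)
cv2.imwrite("pics/a.png",a)
b=cv2.resize(b,None,fx=4.2,fy=4.2,interpolation=3);cv2.imwrite("pics/b.png",b);print(a.shape,b.shape)
E
```

```text
(308, 792, 3) (588, 546, 3)
```

View pics/a.png

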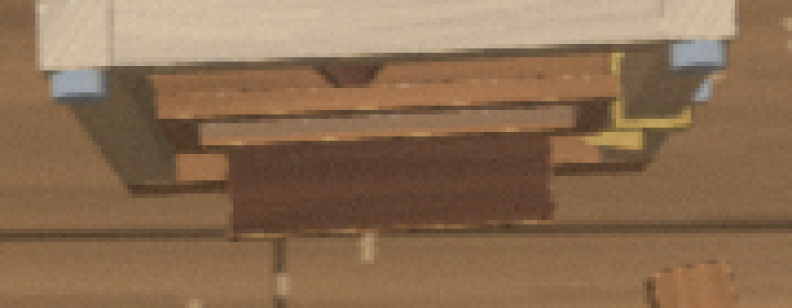

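View pics/b.png

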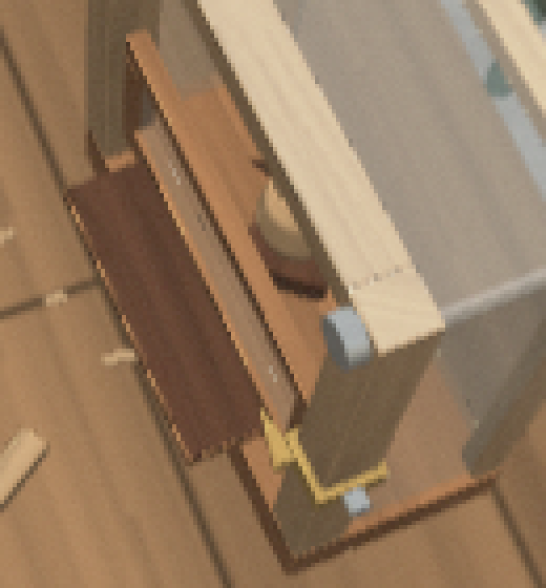

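Top crop: the strip's front corners are at full-frame (287.5,248.2) and (360.7,244.3), and the nib tip is at (368,227.3). Side crop: the same corners are at (316.2,216.4) and (346,279.5), and the nib is at (362.9,267.6).

```bash
python3 - <<'E'
from h import *
import pickle
np.set_printoptions(precision=4,suppress=True)
d=pickle.load(open("c0.pkl","rb"));t,s=d["top"],d["side"]
def T(n,a,b): 
    p,r=tri([ray(t,*a),ray(s,*b)]);print(n,p,np.round(r,4));return p
L=T("lipL",(287.5,248.2),(316.2,216.4));R=T("lipR",(360.7,244.3),(346,279.5));print("w",np.linalg.norm(L-R),"yaw",np.arctan2((R-L)[0],-(R-L)[1]))
T("nib",(368,227.3),(362.9,267.6))
T("collar front outer top",(235+690/4.4,195+124/4.4),(300+318/4.2,170+497/4.2))
for n,uv in(("plinthL",(264.5,238.6)),("plinthR",(381.6,233))):print(n,plane(t,*uv,0))
print("plinthR side",plane(s,369,305.7,0))
def ball(c,x0,x1,y0,y1):
    g=c["color"][y0:y1,x0:x1].max(2);m=(g<45).astype(np.uint8)
    n,l,st,ce=cv2.connectedComponentsWithStats(m);i=1+np.argmax(st[1:,4]);print(st[i],ce[i]+[x0,y0]);return ce[i]+[x0,y0]
b1=ball(t,440,490,260,310);b2=ball(s,320,365,390,420)
T("ball",b1,b2)
# duct flange pixels: duct top end centre dark rim
for n,uv,z in(("flangeL",(434,264),.08),("flangeR",(476,259.5),.08)):print(n,plane(t,*uv,z))
for n,uv in(("offcutT",(394,271)),):print(n,plane(t,*uv,.04))
for n,uv in(("chisel far",(334,277)),("chisel near",(375,341)),("gouge far",(280,285)),("gouge near",(230,344)),("mallet",(525,290))):print(n,plane(t,*uv,.02))
a=t["color"][215:315,420:545,::-1];b=s["color"][340:420,320:425,::-1]
cv2.imwrite("pics/g.png",np.hstack([cv2.resize(a,(400,320),interpolation=3),cv2.resize(b,(400,320),interpolation=3)]))
E
```

```text
lipL [0.6138 0.0987 0.0982] [0.0004 0.0004]
lipR [ 0.6216 -0.0995  0.1028] [0.0008 0.0008]
w 0.19845848082483272 yaw 0.03913056781657265
nib [ 0.6527 -0.1123  0.1977] [0.002 0.002]
collar front outer top [ 0.6602 -0.1719  0.2048] [0.001 0.001]
plinthL [0.6557 0.1718 0.    ]
plinthR [ 0.6678 -0.1683  0.    ]
plinthR side [ 0.6713 -0.1641  0.    ]Traceback (most recent call last):
  File "<stdin>", line 15, in <module>
  File "<stdin>", line 14, in ball
    return _wrapfunc(a, 'argmax', axis=axis, out=out, **kwds)
    return bound(*args, **kwds)
ValueError: attempt to get argmax of an empty sequence
```

```bash
python3 - <<'E'
from h import *
import pickle
np.set_printoptions(precision=4,suppress=True)
o=ctrl.get_obs();print({k:np.round(v,4) for k,v in o.items()})
d=pickle.load(open("c0.pkl","rb"));t,s=d["top"],d["side"]
def T(n,a,b): 
    p,r=tri([ray(t,*a),ray(s,*b)]);print(n,p,np.round(r,4));return p
def ball(c,x0,x1,y0,y1):
    g=c["color"][y0:y1,x0:x1].max(2);m=(g<60).astype(np.uint8)
    n,l,st,ce=cv2.connectedComponentsWithStats(m);print(g.min(),[(tuple(a[:]),b+[x0,y0]) for a,b in zip(st[1:],ce[1:]) if a[4]>15])
ball(t,440,490,260,310);ball(s,320,365,390,420)
T("ball",(464.8,291.8),(338,404))
for n,uv,z in(("flangeL",(434,264),.08),("flangeR",(476,259.5),.08)):print(n,plane(t,*uv,z))
for n,uv in(("offcutT",(394,271)),):print(n,plane(t,*uv,.04))
for n,uv in(("chisel far",(334,277)),("chisel near",(375,341)),("gouge far",(280,285)),("gouge near",(230,344)),("mallet",(525,290))):print(n,plane(t,*uv,.02))
a=t["color"][215:315,420:545,::-1];b=s["color"][340:420,320:425,::-1]
g=np.hstack([cv2.resize(a,(400,320),interpolation=3),cv2.resize(b,(400,320),interpolation=3)])
w=cv2.resize(d["wrist"]["color"][:,:,::-1],(368,276));w=np.hstack([w,np.zeros((276,432,3),np.uint8)])
cv2.imwrite("pics/g.png",np.vstack([g,w]))
E
```

```text
{'time_s': np.float64(0.15), 'qpos': array([-1.2156,  0.3003,  1.5214, -0.    ,  1.3207, -0.0666]), 'joint_vel': array([-0.0009, -0.0021, -0.0018,  0.0004, -0.0014,  0.001 ]), 'tau': array([  0.002 , -53.1957, -35.2819,   0.0709,   0.0236,  -0.0001]), 'ee_pos': array([ 0.2251, -0.5016,  0.205 ]), 'eef_rot': array([-3.1407, -0.0001,  0.4218]), 'force': array([-1.2481,  0.2101, -0.1292]), 'moment': array([-0.0147, -0.0035, -0.0068]), 'grip_force': np.float64(0.0), 'grip_width': np.float64(0.0941)}
48 [((np.int32(21), np.int32(28), np.int32(8), np.int32(8), np.int32(38)), array([464.3684, 291.4474]))]
28 [((np.int32(13), np.int32(9), np.int32(10), np.int32(11), np.int32(84)), array([337.3571, 403.9405]))]
ball [ 0.491  -0.3748  0.0967] [0.0011 0.0011]
flangeL [ 0.5672 -0.2996  0.08  ]
flangeR [ 0.5781 -0.414   0.08  ]
offcutT [ 0.553  -0.1955  0.04  ]
chisel far [ 0.5399 -0.0277  0.02  ]
chisel near [ 0.3601 -0.139   0.02  ]
gouge far [0.5193 0.1254 0.02  ]
gouge near [0.3572 0.2646 0.02  ]
mallet [ 0.497  -0.5632  0.02  ]
```

View pics/g.png

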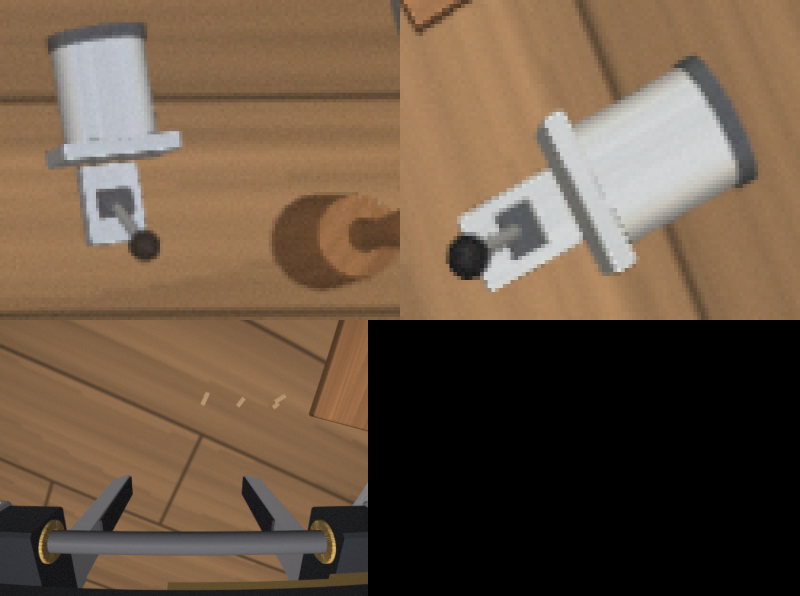

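The ball is at (464,291) in the top view and (337,404) in the side view. The flange lies on the +x side. The moves only offer yaw, so a tilt towards the lip has to come from the arm's reach limit. I'll test that well clear of the scene.

```bash
python3 -m pendant '[[[0,0,4],0],[[0,0,4],0],[[0,0,4],0],[[0,0,4],0],[[0,0,4],0]]' 0; python3 -m pendant '[[[1.4,-3.7,0],0],[[1.4,-3.7,0],0],[[1.4,-3.7,0],0],[[1.4,-3.7,0],0],[[1.4,-3.7,0],0],[[1.4,-3.7,0],0],[[1.4,-3.7,0],0],[[1.4,-3.7,0],0]]'; python3 -c "
from h import *;print(np.round(ctrl.get_obs()['qpos'],3))"
```

```text
time_s: 0.57
ee_pos: [0.225, -0.5013, 0.4074]
eef_rot: [-3.141, 0.0, 0.422]
force: [1.1, -0.4, -0.4]
grip_width: 0.0643
grip_force: 0.0
time_s: 1.23
ee_pos: [0.2989, -0.7041, 0.3671]
eef_rot: [3.107, 0.0, 0.422]
force: [-0.7, -0.5, 0.2]
grip_width: 0.0107
grip_force: 0.0
[-1.218  0.897  0.238  0.002  1.972 -0.068]
```

```bash
python3 -m pendant '[[[1.4,-3.7,0],0],[[1.4,-3.7,0],0],[[1.4,-3.7,0],0],[[1.4,-3.7,0],0]]'; python3 -m pendant '[[[0,0,4],0],[[0,0,4],0],[[0,0,4],0],[[0,0,4],0]]';  python3 -m pendant '[[[-1.4,3.7,0],0],[[-1.4,3.7,0],0],[[0,0,0],0]]'; python3 -c "
from h import *;print(np.round(ctrl.get_obs()['qpos'],3))"
```

```text
time_s: 1.57
ee_pos: [0.3132, -0.7525, 0.317]
eef_rot: [3.019, 0.003, 0.422]
force: [0.1, 0.1, 0.3]
grip_width: 0.0003
grip_force: 0.0
time_s: 1.9
ee_pos: [0.2904, -0.6975, 0.4439]
eef_rot: [2.974, 0.004, 0.421]
force: [-0.8, 0.0, 0.9]
grip_width: 0.0003
grip_force: 0.0
time_s: 2.15
ee_pos: [0.2754, -0.6575, 0.4446]
eef_rot: [2.979, 0.004, 0.422]
force: [-0.1, -0.8, -1.5]
grip_width: 0.0012
grip_force: 0.0
[-1.229  0.606  0.552  0.01   1.821 -0.077]
```

The tilt gained past the reach limit persists: about 9° outward so far. But the tool's closing axis is in the tilt plane. I'll undo it at the inner limit, turn the wrist by 90°, then tilt again.

```bash
python3 -m pendant '[[[-1.4,3.7,-1],0],[[-1.4,3.7,-1],0],[[-1.4,3.7,-1],0],[[-1.4,3.7,-1],0],[[-1.4,3.7,-1],0],[[-1.4,3.7,-1],0],[[-1.4,3.7,-1],0],[[-1.4,3.7,-1],0],[[-1.4,3.7,-1],0]]'; python3 -m pendant '[[[-1.4,3.7,0],0],[[-1.4,3.7,0],0],[[-1.4,3.7,0],0]]';python3 -c "
from h import *;print(np.round(ctrl.get_obs()['qpos'],3))"
```

```text
time_s: 2.9
ee_pos: [0.162, -0.3585, 0.3658]
eef_rot: [2.974, 0.004, 0.421]
force: [0.3, 0.1, 1.9]
grip_width: 0.0001
grip_force: 0.0
time_s: 3.15
ee_pos: [0.12, -0.2473, 0.3664]
eef_rot: [2.974, 0.004, 0.422]
force: [-0.3, 0.6, 0.1]
grip_width: 0.0004
grip_force: 0.0
[-1.268 -0.545  1.915  0.016  1.605 -0.118]
```

```bash
python3 -m pendant '[[[-1,2.4,0],0],[[-1,2.4,0],0],[[-1,2.4,0],0],[[-1,2.4,0],0]]'; python3 -m pendant '[[[-1,2.4,0],0],[[-1,2.4,0],0]]';python3 -c "
from h import *;print(np.round(ctrl.get_obs()['qpos'],3))"
```

```text
time_s: 3.48
ee_pos: [0.0846, -0.1596, 0.3693]
eef_rot: [2.981, 0.004, 0.422]
force: [1.8, 9.3, 13.5]
grip_width: 0.0007
grip_force: 0.0
time_s: 3.65
ee_pos: [0.0861, -0.1465, 0.3806]
eef_rot: [3.01, 0.009, 0.419]
force: [0.1, 0.6, 0.9]
grip_width: 0.0005
grip_force: 0.0
[-1.267 -0.787  1.977  0.007  1.82  -0.114]
```

```bash
python3 -m pendant '[[[-0.9,2,0],0],[[-0.9,2,0],0],[[-0.9,2,0],0],[[-0.9,2,0],0]]'; python3 -c "
from h import *;print(np.round(ctrl.get_obs()['qpos'],3))"
```

```text
time_s: 3.98
ee_pos: [0.0911, -0.1179, 0.4019]
eef_rot: [3.056, 0.02, 0.419]
force: [0.4, -0.0, 0.6]
grip_width: 0.0007
grip_force: 0.0
[-1.119 -0.787  1.924 -0.024  1.919  0.023]
```

```bash
python3 -m pendant '[[[3,-2.4,0.2],-0.09],[[3,-2.4,0.2],-0.09],[[3,-2.4,0.2],-0.09],[[3,-2.4,0.2],-0.09],[[3,-2.4,0.2],-0.09],[[3,-2.4,0.2],-0.09],[[3,-2.4,0.2],-0.09],[[3,-2.4,0.2],-0.09],[[3,-2.4,0.2],-0.09],[[3,-2.4,0.2],-0.09],[[3,-2.4,0.2],-0.09],[[3,-2.4,0.2],-0.09],[[3,-2.4,0.2],-0.09]]'; python3 -c "
from h import *;print(np.round(ctrl.get_obs()['qpos'],3))"
```

```text
time_s: 5.07
ee_pos: [0.4757, -0.4259, 0.4256]
eef_rot: [3.056, 0.02, -0.734]
force: [0.5, 0.6, 1.1]
grip_width: 0.0004
grip_force: 0.0
[-0.751  0.507  0.741 -0.091  1.911  1.523]
```

```bash
python3 -m pendant '[[[2.1,-1.9,2.8],0],[[2.1,-1.9,2.8],0],[[2.1,-1.9,2.8],0],[[2.1,-1.9,2.8],0],[[2.1,-1.9,2.8],0],[[2.1,-1.9,2.8],0],[[2.1,-1.9,2.8],0],[[2.1,-1.9,2.8],0],[[2.1,-1.9,2.8],0],[[2.1,-1.9,2.8],0],[[2.1,-1.9,2.8],0],[[2.1,-1.9,2.8],0]]'; python3 -c "
from h import *;print(np.round(ctrl.get_obs()['qpos'],3))"
```

```text
time_s: 6.07
ee_pos: [0.5118, -0.4709, 0.524]
eef_rot: [3.045, -0.171, -0.711]
force: [0.1, -0.1, 0.3]
grip_width: 0.0006
grip_force: 0.0
[-0.762  0.683  0.235 -0.099  2.046  1.475]
```

```bash
python3 -m pendant '[[[2.1,-1.9,2.8],0],[[2.1,-1.9,2.8],0],[[2.1,-1.9,2.8],0],[[2.1,-1.9,2.8],0],[[2.1,-1.9,2.8],0],[[2.1,-1.9,2.8],0],[[2.1,-1.9,2.8],0],[[2.1,-1.9,2.8],0],[[2.1,-1.9,2.8],0],[[2.1,-1.9,2.8],0],[[2.1,-1.9,2.8],0],[[2.1,-1.9,2.8],0],[[2.1,-1.9,2.8],0],[[2.1,-1.9,2.8],0],[[2.1,-1.9,2.8],0],[[2.1,-1.9,2.8],0],[[2.1,-1.9,2.8],0],[[2.1,-1.9,2.8],0],[[2.1,-1.9,2.8],0],[[2.1,-1.9,2.8],0]]'; python3 -c "
from h import *;print(np.round(ctrl.get_obs()['qpos'],3))"
```

```text
time_s: 7.73
ee_pos: [0.5587, -0.5287, 0.6107]
eef_rot: [2.992, -0.615, -0.653]
force: [0.3, -0.2, 1.0]
grip_width: 0.0005
grip_force: 0.0
[-0.779  0.62   0.236 -0.076  1.66   1.461]
```

```bash
python3 -m pendant '[[[2.1,-1.9,2.8],0],[[2.1,-1.9,2.8],0],[[2.1,-1.9,2.8],0],[[2.1,-1.9,2.8],0],[[2.1,-1.9,2.8],0],[[2.1,-1.9,2.8],0],[[2.1,-1.9,2.8],0],[[2.1,-1.9,2.8],0],[[2.1,-1.9,2.8],0],[[2.1,-1.9,2.8],0],[[2.1,-1.9,2.8],0],[[2.1,-1.9,2.8],0],[[2.1,-1.9,2.8],0],[[2.1,-1.9,2.8],0],[[2.1,-1.9,2.8],0],[[2.1,-1.9,2.8],0],[[2.1,-1.9,2.8],0],[[2.1,-1.9,2.8],0],[[2.1,-1.9,2.8],0],[[2.1,-1.9,2.8],0]]'; python3 - <<'E'
from h import *
from scipy.spatial.transform import Rotation as R
o=ctrl.get_obs();print(np.round(o['qpos'],3));print(R.from_euler('xyz',o['eef_rot']).as_matrix().round(3))
E
```

```text
time_s: 9.4
ee_pos: [0.6215, -0.5923, 0.6989]
eef_rot: [2.835, -1.072, -0.495]
force: [0.2, 0.1, -0.6]
grip_width: 0.0003
grip_force: 0.0
[-0.789  0.631  0.236 -0.05   1.179  1.45 ]
[[ 0.421 -0.686  0.593]
 [-0.227 -0.713 -0.663]
 [ 0.878  0.145 -0.456]]
```

```bash
python3 -m pendant '[[[2.1,-1.9,2.8],0],[[2.1,-1.9,2.8],0],[[2.1,-1.9,2.8],0],[[2.1,-1.9,2.8],0]]'; python3 -m pendant '[[[-3,2.4,-1],0.055],[[-3,2.4,-1.5],0.055],[[-0.9,3.4,-1.5],0.055],[[-0.5,3.4,-1.5],0.055],[[-0.5,3.4,-1.5],0.055],[[-0.5,3.4,-1.5],0.055],[[-0.5,3.4,-1.5],0.055],[[-0.5,3.4,-1.5],0.055],[[-0.5,3.4,-1.5],0.055],[[-0.5,3.4,-1.5],0.055],[[-0.5,3.4,-1.5],0.055],[[-0.5,3.4,-1.5],0.055],[[-0.5,3.4,-1.5],0.055],[[-0.5,3.4,-1.5],0.055],[[-0.5,3.4,-1.5],0.055],[[-0.5,3.4,-1.5],0.055]]'; cat > st.py <<'E'
from h import *
from scipy.spatial.transform import Rotation as R
o=ctrl.get_obs();print(np.round(o['qpos'],3));m=R.from_euler('xyz',o['eef_rot']).as_matrix();print(m.round(3));print("heading",np.arctan2(m[1,2],m[0,2]))
E
python3 st.py
```

```text
time_s: 9.73
ee_pos: [0.632, -0.6022, 0.7165]
eef_rot: [2.767, -1.156, -0.427]
force: [0.3, -0.0, 1.4]
grip_width: 0.0007
grip_force: 0.0
time_s: 11.07
ee_pos: [0.5336, -0.1149, 0.5025]
eef_rot: [2.759, -1.151, 0.393]
force: [-0.3, 0.8, 0.0]
grip_width: 0.0007
grip_force: 0.0
[-0.49  -0.356  1.867  0.775  0.639  0.552]
[[ 0.376  0.04   0.926]
 [ 0.156 -0.988 -0.02 ]
 [ 0.913  0.152 -0.378]]
heading -0.02191982015426943
```

```bash
python3 -m pendant '[[[0,1.1,-3.8],0.01],[[0,1.1,-3.8],0.01],[[0,1.1,-3.8],0.01],[[0,1.1,-3.8],0.01],[[0,1.1,-3.8],0.01],[[0,1.1,-3.8],0.01],[[0,1.1,-3.8],0],[[0,1.1,-3.8],0],[[0,1.1,-3.8],0],[[0,1.1,-3.8],0]]'; python3 st.py
```

```text
time_s: 11.9
ee_pos: [0.5387, -0.0281, 0.2221]
eef_rot: [2.779, -1.166, 0.449]
force: [1.0, 0.5, 1.0]
grip_width: 0.0005
grip_force: 0.0
[-0.273 -0.057  2.339  2.346  0.435 -1.1  ]
[[ 0.355  0.112  0.928]
 [ 0.171 -0.984  0.053]
 [ 0.919  0.14  -0.368]]
heading 0.056845347540363515
```

```bash
python3 -m pendant '[[[0,0.3,-2.5],0],[[0,0.3,-2.5],0],[[0,0.3,-2.5],0],[[0,0.3,-2.5],0],[[0,0,0],0]]'; python3 st.py
```

```text
time_s: 12.32
ee_pos: [0.5371, -0.0153, 0.1171]
eef_rot: [2.795, -1.158, 0.435]
force: [0.2, -0.4, 0.5]
grip_width: 0.0002
grip_force: 0.0
[-0.232  0.257  2.385  2.722  0.714 -1.506]
[[ 0.363  0.115  0.925]
 [ 0.169 -0.984  0.055]
 [ 0.916  0.136 -0.377]]
heading 0.0599009206577557
```

```bash
python3 -m pendant '[[[0,0.3,-2.4],0],[[0,0.3,-2.4],0],[[0.5,0.3,-2.2],0],[[1,0,0],0],[[0,0,0],0]]'; python3 - <<'E'
from h import *
import pickle
d={n:ctrl.camera(n) for n in("side","wrist","top")};pickle.dump(d,open("c1.pkl","wb"))
s=cv2.resize(d["side"]["color"][170:330,230:440,::-1],(400,305));w=cv2.resize(d["wrist"]["color"][:,:,::-1],(400,300))
g=np.zeros((305,800,3),np.uint8);g[:,:400]=s;g[:300,400:]=w;cv2.imwrite("pics/i.png",g)
E
```

```text
time_s: 12.73
ee_pos: [0.5556, -0.0067, 0.0533]
eef_rot: [2.784, -1.166, 0.446]
force: [0.2, 0.1, 0.5]
grip_width: 0.0005
grip_force: 0.0
```

View pics/i.png

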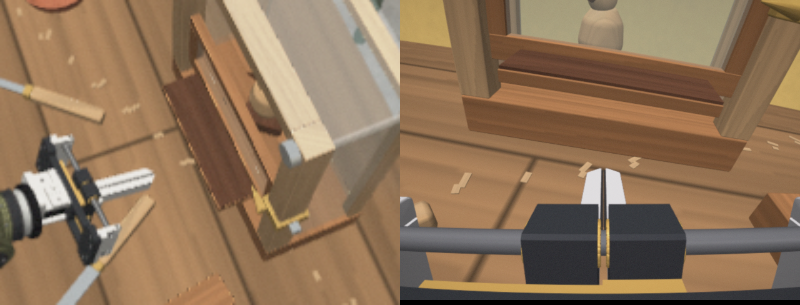

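The side view shows shut fingers at (150,175) in the crop, level and pointing at the lip, whose front edge runs from (165,85) to (220,205). The wrist view shows fingertips at (603,172), the plinth ahead and the lip above it, with a clear way under it.

```bash
python3 -m pendant '[[[2.2,0.1,-0.1],0],[[2.2,0.1,-0.1],0],[[2.2,0.1,0],0],[[2.2,0.1,0],0],[[0,0,0],0]]'; python3 -m pendant '[[[0,0,1],0],[[0,0,0.7],0],[[0,0,0.4],0],[[0,0,0],0]]'
```

```text
time_s: 13.3
ee_pos: [0.6451, -0.0029, 0.054]
eef_rot: [2.775, -1.171, 0.454]
force: [0.0, 0.2, 0.0]
grip_width: 0.0005
grip_force: 0.0
time_s: 13.63
ee_pos: [0.6415, -0.0028, 0.073]
eef_rot: [2.781, -1.167, 0.449]
force: [1.0, 0.7, -0.3]
grip_width: 0.0003
grip_force: 0.0
```

```bash
python3 -m pendant '[[[0.2,0,0.8],0],[[0,0,0.8],0]]'; python3 -m pendant '[[[0,0,1],0],[[0,0,1],0],[[0,0,1],0]]';  python3 -m pendant '[[[0,0,1],0],[[0,0,1],0],[[0,0,0.5],0],[[0,0,0],0]]'; python3 - <<'E'
from h import *
import pickle
d={n:ctrl.camera(n) for n in("side","wrist","top")};pickle.dump(d,open("c2.pkl","wb"))
g=np.zeros((480,800,3),np.uint8);g[:305,:400]=cv2.resize(d["side"]["color"][170:330,230:440,::-1],(400,305));g[:300,400:]=cv2.resize(d["wrist"]["color"][:,:,::-1],(400,300))
g[305:480,:400]=cv2.resize(d["top"]["color"][195:265,240:400,::-1],(400,175));cv2.imwrite("pics/j.png",g)
E
```

```text
time_s: 13.8
ee_pos: [0.6426, -0.0027, 0.0862]
eef_rot: [2.788, -1.162, 0.442]
force: [-5.4, -0.4, -3.8]
grip_width: 0.0002
grip_force: 3.1
time_s: 14.05
ee_pos: [0.6425, -0.0028, 0.1164]
eef_rot: [2.788, -1.162, 0.442]
force: [-4.9, -0.2, -5.6]
grip_width: 0.0003
grip_force: 3.2
time_s: 14.38
ee_pos: [0.6435, -0.0027, 0.1432]
eef_rot: [2.782, -1.166, 0.447]
force: [-1.6, -0.3, -1.4]
grip_width: 0.0004
grip_force: 0.9
```

View pics/j.png

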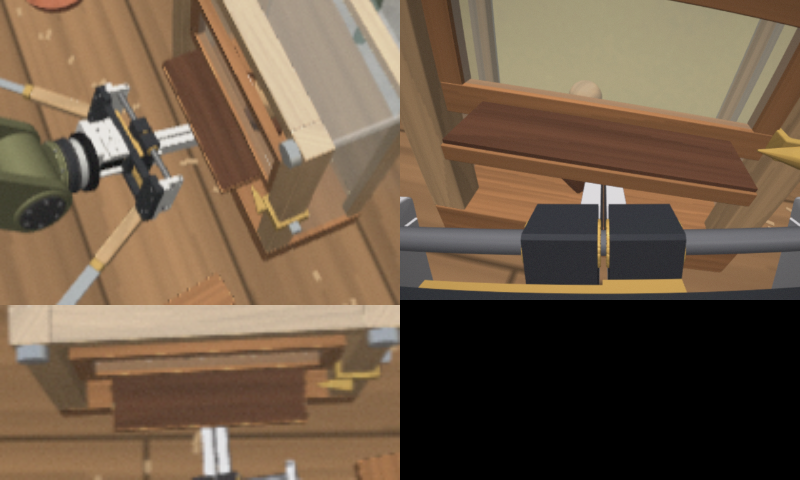

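The lip is riding up on the fingers. In the wrist view (right panel) the nib tip is at (758,150) and the lip's front edge runs from (443,150) to (755,190). The top and side panels show the fingers beneath the lip's front.

```bash
python3 - <<'E'
from h import *
import pickle
np.set_printoptions(precision=4,suppress=True)
d=pickle.load(open("c2.pkl","rb"));t,s,w=d["top"],d["side"],d["wrist"];d0=pickle.load(open("c0.pkl","rb"))
def T(n,*a): 
    p,r=tri([ray(c,*uv) for c,uv in a]);print(n,p,np.round(r,4));return p
T("stripL",(t,(285.6,245)),(s,(315.6,204.1)));T("stripR",(t,(362.8,239.4)),(s,(346,270.8)))
n=T("nib ts",(t,(368,227.3)),(s,(362.9,267.6)));T("nib tw",(t,(368,227.3)),(w,(573,240)));T("nib sw",(s,(362.9,267.6)),(w,(573,240)));T("nib3",(t,(368,227.3)),(s,(362.9,267.6)),(w,(573,240)))
def crop(c,u,v,h):
    return cv2.resize(c["color"][v-h:v+h,u-h:u+h,::-1],(390,290 if 0 else 290),interpolation=3)
g=np.vstack([np.hstack([cv2.resize(c["color"][v-15:v+14,u-20:u+19,::-1],(390,290),interpolation=3) for c,u,v in((t,368,227),(s,363,268))]),np.hstack([cv2.resize(w["color"][v-29:v+29,u-39:u+39,::-1],(390,290),interpolation=3) for u,v in((580,250),(550,300))])])
cv2.imwrite("pics/k.png",g)
E
```

```text
stripL [0.6124 0.0987 0.1717] [0.0007 0.0007]
stripR [ 0.6204 -0.0996  0.1766] [0.0025 0.0025]
nib ts [ 0.6527 -0.1123  0.1977] [0.002 0.002]
nib tw [ 0.6539 -0.1108  0.1883] [0.0026 0.0026]
nib sw [ 0.6569 -0.1096  0.1876] [0.0001 0.0001]
nib3 [ 0.655  -0.1106  0.1884] [0.0035 0.0019 0.0019]
```

View pics/k.png

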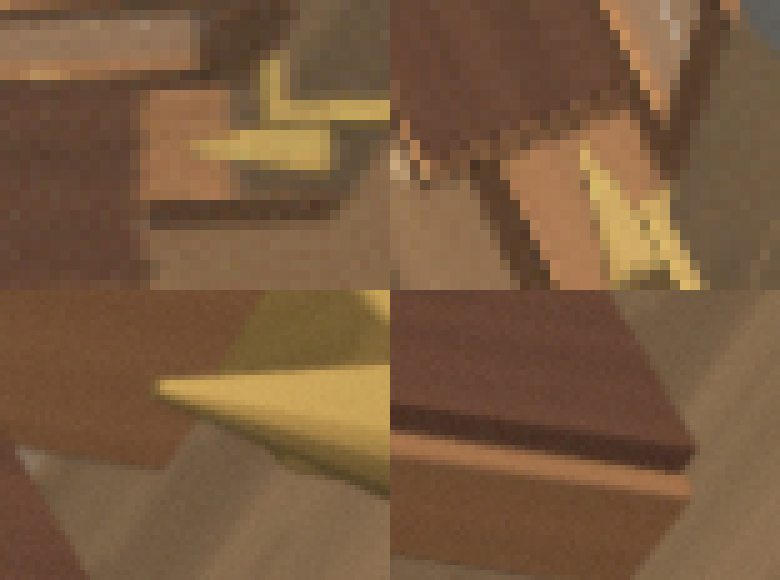

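The zoom gives nib tips at top (366.5,226.3), side (362.0,266.7) and wrist (571.6,240.2). The lip's right front corner is at wrist (571,302.6) for the strip's top and (560.6,327) for the lip's bottom.

```bash
python3 - <<'E'
from h import *
import pickle
np.set_printoptions(precision=4,suppress=True)
d=pickle.load(open("c2.pkl","rb"));t,s,w=d["top"],d["side"],d["wrist"]
def T(n,*a): 
    p,r=tri([ray(c,*uv) for c,uv in a]);print(n,p,np.round(r,4));return p
nt,ns,nw=(t,(366.5,226.3)),(s,(362.05,266.75)),(w,(571.6,240.2))
T("nib ts",nt,ns);T("nib tw",nt,nw);T("nib sw",ns,nw);T("nib3",nt,ns,nw)
def atx(c,uv,x):
    o,r=ray(c,*uv);return o+r*(x-o[0])/r[0]
st=(t,(362.4,239)),(s,(345.6,270.4)),(w,(571.2,302.6))
T("stripR ts",*st[:2]);T("stripR tw",st[0],st[2]);T("stripR sw",*st[1:]);
for x in(.617,.6195,.622): print("wrist at x: strip top",atx(*st[2],x),"lip low",atx(w,(560.6,327),x))
for x in(.652,.655,.658): print("nib wrist",atx(*nw,x))
E
```

```text
nib ts [ 0.6542 -0.1087  0.1939] [0.0002 0.0002]
nib tw [ 0.6553 -0.1087  0.188 ] [0.0005 0.0005]
nib sw [ 0.6553 -0.1075  0.1886] [0.0005 0.0005]
nib3 [ 0.6552 -0.1081  0.1887] [0.001  0.001  0.0004]
stripR ts [ 0.6206 -0.0984  0.1771] [0.0033 0.0033]
stripR tw [ 0.6232 -0.0991  0.179 ] [0.0007 0.0007]
stripR sw [ 0.6181 -0.0981  0.181 ] [0.002 0.002]
wrist at x: strip top [ 0.617  -0.0948  0.1838] lip low [ 0.617  -0.0975  0.1702]
wrist at x: strip top [ 0.6195 -0.0969  0.1817] lip low [ 0.6195 -0.0997  0.1678]
wrist at x: strip top [ 0.622  -0.099   0.1796] lip low [ 0.622  -0.1018  0.1655]
nib wrist [ 0.652  -0.1057  0.1901]
nib wrist [ 0.655  -0.1078  0.1884]
nib wrist [ 0.658  -0.11    0.1866]
```

```bash
python3 -m pendant '[[[0,0,0.8],0],[[0,0,0.8],0],[[0,0,0.6],0],[[0,0,0],0],[[0,0,0],0]]'; python3 - <<'E'
from h import *
import pickle
d={n:ctrl.camera(n) for n in("side","wrist","top")};pickle.dump(d,open("c3.pkl","wb"))
t,s,w=d["top"],d["side"],d["wrist"]
g=np.zeros((600,800,3),np.uint8)
g[:480]=cv2.resize(w["color"][150:390,240:640,::-1],(800,480),interpolation=3)
g[480:600,:200]=cv2.resize(t["color"][222:246,345:385,::-1],(200,120),interpolation=3);g[480:600,200:400]=cv2.resize(s["color"][255:279,330:370,::-1],(200,120),interpolation=3)
cv2.imwrite("pics/l.png",g)
E
```

```text
time_s: 14.95
ee_pos: [0.6441, -0.0027, 0.1656]
eef_rot: [2.78, -1.168, 0.45]
force: [-0.6, 0.4, -0.1]
grip_width: 0.0006
grip_force: 0.1
```

View pics/l.png

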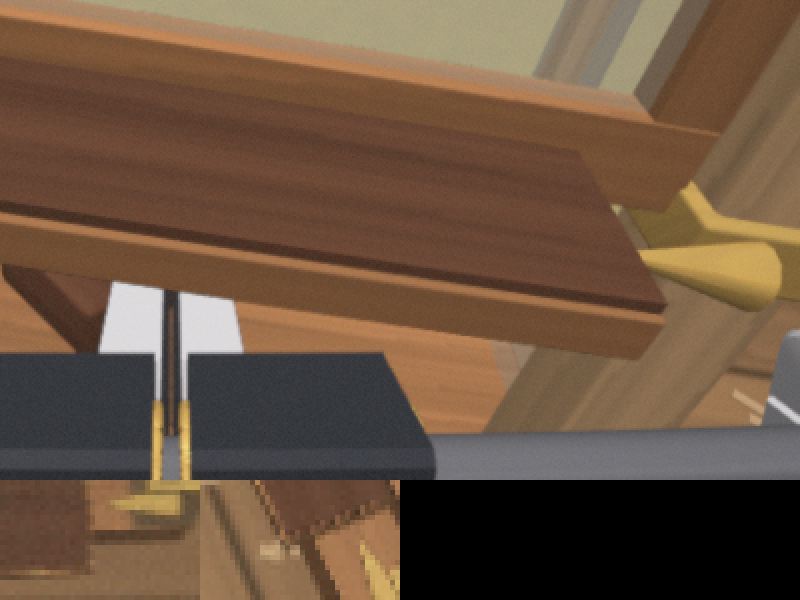

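The wrist view now has the nib tip at about (559.7,277.7), the strip's corner at (572.2,301.2) and the lip's lower corner at (559.7,329.2).

```bash
python3 - <<'E'
from h import *
import pickle
from scipy.optimize import least_squares
np.set_printoptions(precision=4,suppress=True)
c3=pickle.load(open("c3.pkl","rb"));c2=pickle.load(open("c2.pkl","rb"))
w3,w2,t,s=c3["wrist"],c2["wrist"],c3["top"],c3["side"]
for w in(w2,w3):T=np.array(w["camera_from_world"]);print(-T[:3,:3].T@T[:3,3])
def atx(c,uv,x):
    o,r=ray(c,*uv);return o+r*(x-o[0])/r[0]
print("nib w2",atx(w2,(571.6,240.2),.655),"w3",atx(w3,(559.7,277.7),.655))
for w,a,b in((w2,(571.2,302.6),(560.6,327)),(w3,(572.2,301.2),(559.7,329.2))):
  for x in(.6187,.6205):print("strip-15",atx(w,a,x)-[0,0,.015],"low",atx(w,b,x))
p,r=tri([ray(t,345+89/5,222+(573-480)/5),ray(s,330+86/5,255+65/5)]);print("ts strip",p,r)
n,r=tri([ray(t,366.5,226.3),ray(s,362.05,266.75)]);print("ts nib",n)
E
```

```text
[0.5038 0.0007 0.278 ]
[0.504  0.0008 0.3002]
nib w2 [ 0.655  -0.1078  0.1884] w3 [ 0.655 -0.113  0.189]
strip-15 [ 0.6187 -0.0962  0.1673] low [ 0.6187 -0.099   0.1686]
strip-15 [ 0.6205 -0.0977  0.1658] low [ 0.6205 -0.1005  0.1669]
strip-15 [ 0.6187 -0.0959  0.1907] low [ 0.6187 -0.0989  0.19  ]
strip-15 [ 0.6205 -0.0974  0.1893] low [ 0.6205 -0.1005  0.1883]
ts strip [ 0.6189 -0.0986  0.1926] [np.float64(0.0013714428993081846), np.float64(0.0013714428993083548)]
ts nib [ 0.6542 -0.1087  0.1939]
```

The wrist view says the edge is level with the nib, while the overhead pair is less certain. I'll withdraw and look from lower down, where height is better measured.

```bash
python3 -m pendant '[[[0,0,-1.5],0],[[0,0,-2],0],[[-2.5,0,-0.5],0],[[-3,0,-0.5],0],[[-3,0,-0.5],0],[[-2.5,0,-0.5],0],[[0,0,0],0],[[0,0,0],0]]'; python3 - <<'E'
from h import *
import pickle
d={n:ctrl.camera(n) for n in("side","wrist","top")};pickle.dump(d,open("c4.pkl","wb"))
w=d["wrist"];T=np.array(w["camera_from_world"]);print(-T[:3,:3].T@T[:3,3])
print([proj(w,p).round(1) for p in((.655,-.108,.19),(.6187,-.0994,.19),(.6107,.0994,.19))])
cv2.imwrite("pics/m.png",cv2.resize(w["color"][0:225,340:640,::-1],(800,600),interpolation=3))
E
```

```text
time_s: 15.77
ee_pos: [0.5336, -0.0029, 0.1094]
eef_rot: [2.783, -1.166, 0.446]
force: [1.6, 0.4, -0.0]
grip_width: 0.0004
grip_force: 0.0
[0.39456564 0.0005862  0.24489039]
[array([529.8,  94.1]), array([535.4, 110.1]), array([177. ,  50.4])]
```

View pics/m.png

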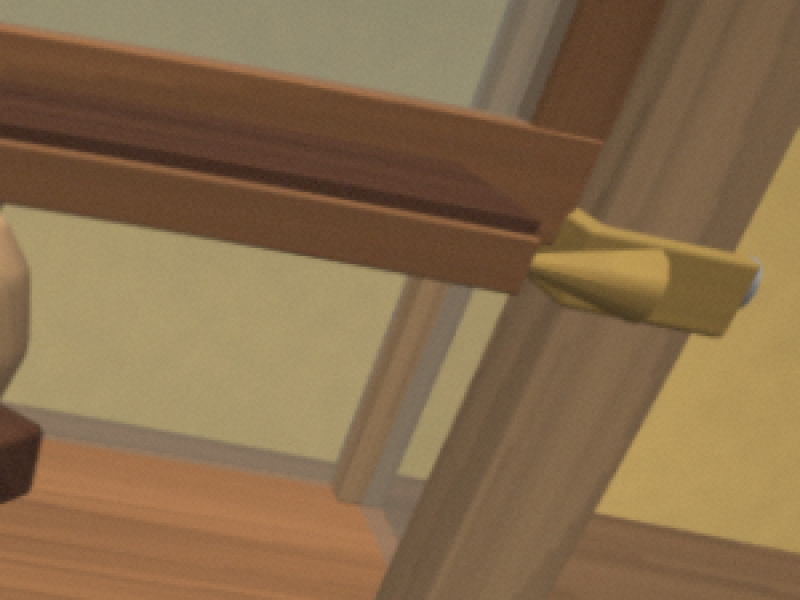

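The nib tip is at full-frame (539.2,97.9) and the lip's lower right corner at (533.2,109.9).

```bash
python3 - <<'E'
from h import *
import pickle
np.set_printoptions(precision=4,suppress=True)
w=pickle.load(open("c4.pkl","rb"))["wrist"];w2=pickle.load(open("c2.pkl","rb"))["wrist"]
def atx(uv,x):
    o,r=ray(w,*uv);return o+r*(x-o[0])/r[0]
for x in(.652,.655,.658):print("nib",atx((539.2,97.9),x),"lip",atx((533.2,109.9),x-.0363),"strip-15",atx((340+540/2.667,225/2.667),x-.0363)-[0,0,.015])
# lip lower left corner 
print(atx((340,77.5),.615))
print("nib w2+w4",tri([ray(w,539.2,97.9),ray(w2,571.6,240.2)]))
E
```

```text
nib [ 0.652  -0.1134  0.1896] lip [ 0.6157 -0.0969  0.1906] strip-15 [ 0.6157 -0.096   0.1894]
nib [ 0.655  -0.1147  0.1889] lip [ 0.6187 -0.0982  0.1899] strip-15 [ 0.6187 -0.0973  0.1889]
nib [ 0.658  -0.116   0.1883] lip [ 0.6217 -0.0995  0.1891] strip-15 [ 0.6217 -0.0986  0.1883]
[0.615  0.01   0.1887]
nib w2+w4 (array([ 0.6608, -0.1147,  0.1862]), [np.float64(0.0028551421561178966), np.float64(0.002855142156117898)])
```

The window's edge is at the nib within about 1 mm by the wrist camera. On to the gate.

```bash
python3 -m pendant '[[[-1,-1,2.5],0],[[-1,-2,2.5],0],[[-1,-3,1],-0.025],[[-1,-3,0],-0.025],[[-1,-3,0],-0.025],[[-1,-3,0],-0.025],[[-1,-3,0],-0.025],[[-1,-3,0],-0.025],[[-1,-3,0],-0.025],[[-1,-3,0],-0.025],[[-0.5,-3,0],-0.025],[[-0.5,-3,0],-0.025],[[0,-3,0],-0.025],[[0,0,0],-0.025],[[0,0,0],0]]';python3 st.py
```

```text
time_s: 17.17
ee_pos: [0.4238, -0.364, 0.1695]
eef_rot: [2.781, -1.166, 0.146]
force: [-0.6, -0.6, -0.3]
grip_width: 0.0004
grip_force: 0.0
[-1.14   0.215  2.218  1.839  0.854 -0.98 ]
[[ 0.39  -0.184  0.902]
 [ 0.057 -0.973 -0.223]
 [ 0.919  0.139 -0.369]]
heading -0.2427877943631362
```

```bash
cat > ball.py <<'E'
from h import *
np.set_printoptions(precision=4,suppress=True)
import sys
p=np.array([float(a) for a in sys.argv[1:4]]);rs=[]
for n,rad in(("top",14),("side",16),("wrist",60)):
    c=ctrl.camera(n);u=proj(c,p);x,y=u.round().astype(int);x0,y0=max(x-rad,0),max(y-rad,0)
    m=(c["color"][y0:y+rad,x0:x+rad].max(2)<62).astype(np.uint8)
    k,l,st,ce=cv2.connectedComponentsWithStats(m)
    L=[(st[i].tolist(),(ce[i]+[x0,y0]).round(1)) for i in range(1,k) if st[i][4]>15];print(n,u.round(1),L)
    if L: rs.append((n,ray(c,*max(L,key=lambda a:a[0][4])[1])))
print(tri([r for n,r in rs]));print(tri([r for n,r in rs if n!="wrist"]))
E
python3 ball.py .491 -.375 .099;python3 -m pendant '[[[0,-0.6,-2.2],0],[[0,-0.6,-2.2],0],[[0,0,-2],0],[[0,0,0],0]]'
```

```text
top [465.1 291.3] [([10, 11, 8, 8, 42], array([464.4, 291.5]))]
side [337.7 404.2] [([11, 11, 10, 11, 85], array([337.4, 403.9]))]
wrist [313.3 290.6] [([68, 42, 9, 78, 373], array([325.2, 312.8])), ([0, 95, 64, 25, 1506], array([284.2, 338.7])), ([81, 96, 39, 24, 895], array([353.4, 338.9]))]
(array([ 0.4922, -0.372 ,  0.0488]), [np.float64(0.013948059370923617), np.float64(0.0015458220755462852), np.float64(0.015174225137948283)])
(array([ 0.4908, -0.3741,  0.0955]), [np.float64(3.956608178376739e-05), np.float64(3.9566081783710196e-05)])
time_s: 17.65
ee_pos: [0.4235, -0.3735, 0.1024]
eef_rot: [2.793, -1.164, 0.138]
force: [0.4, -0.3, -0.1]
grip_width: 0.0006
grip_force: 0.0
```

```bash
python3 -m pendant '[[[2,0,0],0],[[2,0,0],0],[[1.5,0,0],0],[[1,0.1,0],0],[[1,0.1,0.2],0],[[1,0.1,0.2],0]]'; python3 -m pendant '[[[1.2,0.1,0.1],0],[[1.2,0.1,0],0],[[1.2,0.1,0],0],[[0.8,0.1,-0.1],0]]'; python3 ball.py .56 -.368 .105
```

```text
time_s: 18.15
ee_pos: [0.5099, -0.3715, 0.1117]
eef_rot: [2.778, -1.168, 0.152]
force: [-1.6, -0.2, 2.4]
grip_width: 0.0005
grip_force: 1.1
time_s: 18.48
ee_pos: [0.554, -0.3673, 0.11]
eef_rot: [2.782, -1.166, 0.149]
force: [-0.8, -0.1, -0.1]
grip_width: 0.0003
grip_force: 0.3
top [461.7 265.4] [([9, 9, 9, 7, 31], array([460.6, 262.7]))]
side [364.  390.1] [([15, 10, 9, 10, 68], array([367.1, 388.3]))]
wrist [325.2 285.2] [([57, 0, 4, 8, 17], array([323.8, 227.8])), ([31, 26, 48, 94, 1171], array([320.4, 280.7])), ([0, 102, 52, 18, 909], array([290.1, 335.7])), ([69, 102, 51, 18, 888], array([359.5, 335.8]))]
(array([ 0.5683, -0.367 ,  0.1002]), [np.float64(0.0006208324600631551), np.float64(0.0007597126192122599), np.float64(0.0006082240020453881)])
(array([ 0.5684, -0.3666,  0.1006]), [np.float64(0.0006198999192383275), np.float64(0.0006198999192383643)])
```

```bash
python3 -m pendant '[[[0.4,0,-0.3],0],[[0.4,0,-0.2],0],[[0,0,0],0]]'; python3 -m pendant '[[[0.3,0,0],0],[[0.2,0,0],0],[[0,0,0],0]]'; python3 -m pendant '[[[0.3,0,0],0],[[0.2,0,0],0],[[0,0,0],0]]'; python3 ball.py .577 -.367 .101|grep -v wrist
```

```text
time_s: 18.88
ee_pos: [0.5609, -0.3678, 0.1038]
eef_rot: [2.784, -1.166, 0.145]
force: [0.1, 0.1, 0.6]
grip_width: 0.0004
grip_force: 0.0
time_s: 19.13
ee_pos: [0.5639, -0.368, 0.1032]
eef_rot: [2.789, -1.164, 0.138]
force: [-32.7, 5.9, 10.8]
grip_width: 0.0004
grip_force: 17.3
time_s: 19.38
ee_pos: [0.5659, -0.3686, 0.1025]
eef_rot: [2.795, -1.162, 0.128]
force: [-93.0, 18.2, 34.7]
grip_width: 0.0005
grip_force: 48.3
top [460.6 259.3] [([9, 11, 8, 7, 25], array([459.4, 258.6]))]
side [370.3 387.2] [([12, 11, 9, 10, 60], array([370.6, 386.1]))]
(array([ 0.5791, -0.3654,  0.0975]), [np.float64(0.0006571553481394268), np.float64(0.0004244341124471449), np.float64(0.0010684104088755275)])
(array([ 0.5793, -0.3649,  0.0966]), [np.float64(5.1443345391438366e-05), np.float64(5.14433453912737e-05)])
```

Firmly on its stop. I'll back straight off, then check the lever and the window.

```bash
python3 -m pendant '[[[-0.5,0,0],0],[[-1,0,0],0],[[-2,0,0],0],[[-3,0,0],0],[[-3,0,0.5],0],[[-2,0,3],0],[[0,0,3],0],[[0,0,3],0],[[0,0,0],0],[[0,0,0],0],[[0,0,0],0]]'; python3 ball.py .577 -.367 .101|grep -v wrist; python3 - <<'E'
from h import *
import pickle
d3=pickle.load(open("c4.pkl","rb"))
for n,(a,b,c,e) in {"top":(200,260,240,400),"side":(170,300,300,420)}.items():
    im=ctrl.camera(n)["color"];print(n,np.abs(im[a:b,c:e].astype(int)-d3[n]["color"][a:b,c:e]).max(2).__gt__(40).sum())
    i0=pickle.load(open("c0.pkl","rb"))[n]["color"];m=(np.abs(im.astype(int)-i0).max(2)>45).astype(np.uint8)
    k,l,st,ce=cv2.connectedComponentsWithStats(m);print([(s.tolist()) for s in st[1:] if s[4]>40])
E
```

```text
time_s: 20.45
ee_pos: [0.4556, -0.3675, 0.1988]
eef_rot: [2.784, -1.166, 0.146]
force: [-1.1, 0.2, -0.6]
grip_width: 0.0002
grip_force: 0.0
top [460.6 259.3] [([9, 11, 8, 8, 44], array([459.8, 260. ]))]
side [370.3 387.2] [([11, 11, 10, 10, 77], array([369.4, 386.7]))]
(array([ 0.5752, -0.365 ,  0.1013]), [np.float64(0.00042683608480074324), np.float64(0.00036117976999383225), np.float64(0.0001373524447583902)])
(array([ 0.5755, -0.3652,  0.099 ]), [np.float64(0.00022782706215319332), np.float64(0.0002278270621533109)])
top 0
[[347, 209, 29, 8, 77], [271, 214, 12, 8, 48], [275, 220, 87, 10, 359], [455, 255, 11, 9, 76], [457, 283, 13, 14, 104], [459, 302, 24, 46, 570], [307, 330, 205, 124, 6852], [472, 380, 157, 75, 3680], [254, 422, 24, 58, 608], [339, 433, 54, 47, 1105], [281, 446, 47, 34, 764], [275, 448, 11, 11, 54], [543, 456, 54, 24, 405], [411, 458, 17, 11, 127], [460, 464, 10, 9, 41]]
side 11
[[58, 140, 86, 96, 916], [37, 145, 5, 37, 52], [331, 157, 8, 15, 58], [0, 167, 10, 47, 336], [338, 173, 26, 51, 118], [0, 190, 114, 75, 4128], [332, 199, 35, 64, 419], [317, 214, 31, 67, 220], [365, 224, 13, 41, 148], [0, 248, 27, 38, 565], [64, 260, 58, 42, 693], [353, 264, 12, 12, 76], [134, 268, 44, 38, 491], [34, 271, 39, 29, 80], [91, 331, 32, 41, 259], [0, 336, 111, 144, 2870], [123, 340, 33, 35, 345], [143, 351, 182, 129, 8830], [132, 371, 17, 31, 237], [0, 376, 18, 12, 164], [365, 382, 11, 11, 98], [332, 398, 16, 12, 131], [75, 404, 10, 56, 81], [123, 418, 36, 30, 495]]
```

```bash
python3 -c "
from station import ctrl;print(ctrl.hand_in())"
```

```text
the job is handed in; nothing more can be done
None
```

I pushed the window up from beneath its lip to the collar's nib (level within about 1 mm by the wrist camera, though the coarser overhead pair had read it up to 16 mm low), then pushed the gate lever to its stop (briefly 93 N at the wrist), saw no bystander moved in the before/after images, and handed in at about 20 s.

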